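# Seat a press-fit connector with the hand-cranked press

### The arm

A 7-joint arm with a two-finger parallel gripper is mounted at the origin on a cart in front of the work surface, level with it; the furniture and walls round the work are solid. World frame = base frame: x ahead of the robot, y to its left, z up, the work surface at z = 0. Lengths are in mm, angles in rad, forces in N, time in s.
With the tool pointing down it reaches from about 350 to 900 mm from the base axis. Payload 7.2 kg.
Tool frame: the origin (TCP) lies on the centre line of the jaws, within the pads' length; the fingertips stand 8 mm ahead of it and the grasp point (between the pads) lies 11 mm behind it (manip.finger_overhang is the distance from the TCP to the fingertips, in mm); z points along the fingers, y is the line along which they close (so a half turn about z gives the same grasp; the last joint's range is limited). The gripper opens to 88 mm and grips with 3 to 60 N. Pads are 20 mm wide; open, the fingers measure 115 mm over their backs; the gripper's body (75 mm by 178 mm) begins 61 mm behind the grasp point.
Start: joints at [1.186, 0.411, -0.013, 1.596, 0.006, 1.134, -0.082], TCP at [194.693, -593.906, 202.553] pointing down, gripper open.
Joint ranges: [-2.95, 2.95], [-0.29, 1.99], [-1.47, 1.44], [0.14, 2.54], [-1.03, 4.17], [0.13, 1.85], [-2.86, 2.86]. Speed limits (rad/s): [2.39, 2.39, 3.01, 3.01, 3.14, 3.14, 3.14].

### API

Orientations are given as a unit quaternion [x, y, z, w].
In Python, from bench import manip, viewer, job gives the robot as it stands.
- The arm moves only by the tool drive_tool, never from a script. Its arguments are lists of equal length, an entry for each row: "claw": the opening, from 0 (shut) to 1 (fully open); "linear": the shift along the tool's x, y, z normalised to -1 to 1, where 1 is 0.4 m, a list of three; "twist": the turn, a rotation vector about the tool's x, y, z normalised to -1 to 1, where 1 is pi/2 rad, a list of three. In form: {"claw": [claw, ...], "linear": [[dx, dy, dz], ...], "twist": [[wx, wy, wz], ...]}. A call has 1 to 5 rows; each row is the pose to reach, as a shift and turn from the pose commanded when the call began, along the tool's axes at that moment; what a row does not reach only later rows make up. A row lasts 1/12 s, in which the tool goes at most 41.7 mm and 7.16 degrees, less where a joint would pass 70% of its speed; a pose out of reach is approached as far as the arm can. A call with a number of a shift or a turn outside -1 to 1 is refused whole. A call with a gripper value outside its range is refused whole. The fingers move at their own pace and stop on an object; the grip force is fixed at half the most. Time passes only in rows, so rows that repeat a pose let the fingers close. It gives the time, the measured TCP pose, the force, the opening and the grip force at its end, in the units of the state.
- manip.sense(): the state, without advancing time (a new reading comes with each control period).
- viewer.grab_frame(name): name is "side" or "top" or "wrist"; returns a dict with "pixels" (480x640x3 uint8, red, green, blue), "depth" (480x640 float32, mm along the optical axis (not along the pixel's ray), 0 where there is no reading), "fx", "fy", "cx", "cy" (pixels), "rvec" (rotation vector, rad) and "tvec" (3), from world to camera coordinates, as OpenCV has them. Camera axes: x right, y down, z forward; pixel columns grow to the right and rows downward; lengths in mm; the calibration is good to about 2 mm. The wrist camera is an equidistant fisheye: a pixel r from the principal point sees the ray r / f radians off the axis. A picture is of the moment at which its call begins.
- job.finish_job(): hands the job in; it is judged then, once.
The state is a dict: "time": time; "q": joint angles; "joint_vel": joint speeds; "effort": joint torques, N m; "tcp_pos": TCP position; "ee_rot": TCP orientation; "force": force on the tool from outside, world axes, zero at the start; "wrist_torque": the same for the moment, N m; "width": opening from 0.0 (shut) to 1.0 (fully open); "grip_force": force on a finger pad.
Only numpy, scipy, OpenCV 4.12 (cv2) and the standard library are available. Lean on these libraries where they do the work, as an engineer would, in place of code of your own. Each camera call takes 0.05 s, during which the arm holds its last target. There are 200 camera calls.

### The job

Push the loaded slide of the green hand press fully home under the ram, then take hold of the crank's loose red grip and wind clockwise until you feel the connector bottom on the board; lean on it firmly for a moment (about 14 N at the grip) but do not force it. Keep hold of the grip and wind all the way back up to the stop, never letting the return spring spin the crank, then let go; the slide stays in, and the jar, cutters and spool stay where they are.

Things in the scene. Friction and masses are not known exactly. Their poses are not given: they have to be found in the camera images.
- press: Green cast C-frame hand press bolted to the bench. Origin: on the ram's vertical axis, at bench level; its x points from the front (slide side, near the robot) to the rear column, y to the left of that, z up. Base 250 x 136 x 22 mm (x -155 to 95), head 148 mm high, bronze nut to 166 mm, crank arm at 204 to 224 mm with a ball weight opposite the grip. The crank turns about its z axis above the head.
- slide (a joint): Aluminium slide that carries the board and connector along the press's x: 0 = fully out at the front, 0.055 m = home at its end stop, connector under the ram. Friction 3 N, no spring. Its upright black knob (17 mm thick, 21 mm at its ends, 46 mm tall, top 74 to 80 mm above the bench) stands at x = -0.160 + this value, y = 0 of the press; push or pull it there. Rails beside it are up to 49 mm high.
- crank (a joint): Crank angle in rad, 0 = parked at the upper stop (grip on the press's +y side), growing clockwise seen from above; the grip circle has 65 mm radius. One turn lowers screw, crank, grip and ram by 20 mm. A return spring always drives it back up: about 1 N at the grip near the top, 3 N at the bottom; released from below it spins back fast.
- sleeve_mid (a point): Middle of the red grip sleeve's gripping length, on its axis: an upright cylinder 23 mm thick and 59 mm long, this point 38 mm above its lower end, 65 mm from the crank's axis, some 259 mm above the bench when parked. It spins freely on its pin and goes round and down with the crank; a small steel washer caps it 22 mm above this point.
- ram: Steel ram and screw, foot 18 x 48 mm; origin in the middle of the foot's underside, 79 mm above the bench when up. It meets the connector after 5 to 7.5 rad of crank and bottoms it 1 to 1.5 rad later; the exact angle changes with the shims under the slideway (0 to 6 mm), so it must be felt.
- connector (a joint): Black press-fit connector, 12 x 42 x 12 mm, its pins started in the green board on the slide: 0 = stands 4.5 mm above the board, 0.0045 m = flat on it. Driving it takes 120 N of ram force (8 to 9 N at the grip, along the circle); seat it with 180 to 300 N (12 to 17 N at the grip); above that the board cracks. Once bottomed, each mm of grip travel adds about 0.25 N.
- flux_jar: Bystander: round flux jar, black lid, 52 mm across, 36 mm high, behind the press; origin under its centre.
- side_cutters: Bystander: side cutters with red handles, 66 x 115 x 15 mm, lying right of the press; origin under the centre.
- solder_spool: Bystander: blue and white solder spool, 56 mm across, 45 mm high, behind the press on the right; origin under its centre.

How it is judged (in metres and radians):
On the way, in this order (a step that is already met when the one before it is completed fails the run):
1. the slide is fully home against its end stop (value of joint slide above 0.0535 m), for 0.2 s.
2. with the grip held, the connector is bottomed and the ram leans on it with at least 180 N (value of joint slide above 0.0535 m and value of joint connector above 0.0041 m and contact force between ram and connector above 180 N and contact force between the fingers and sleeve above 0.5 N), for 0.3 s.
3. the crank is wound back to its upper stop with the grip still held (value of joint crank below 0.25 rad and contact force between the fingers and sleeve above 0.5 N), for 0.1 s.
At the end, for the whole second after the job is handed in: The connector is flat on the board within 0.4 mm, the slide is home within 1.5 mm, the crank rests within 0.25 rad of its upper stop, and the press is let go (value of joint connector above 0.0041 m and value of joint slide above 0.0535 m and value of joint crank below 0.25 rad and velocity of joint crank between -0.1 and 0.1 rad/s); the robot touches nothing.
It fails at once if the ram loads the connector with more than 300 N (the board cracks) (contact force between ram and connector above 300 N).
It fails at once if the return spring spins the crank back faster than 9 rad/s (about one and a half turns a second) (velocity of joint crank below -9 rad/s).
It fails at once if a bystander is shifted by more than 20 mm (distance of any of flux_jar, side_cutters, solder_spool from where it was at the start of the episode above 0.02 m).
It also fails if it takes over 72 s, if anything falls off the work surface, if the arm or the gripper's body presses on something with over 40 N, if the wrist force passes 120 N, or if a joint passes its speed limit or range.

## Working session

There is one attempt and no reset: what is moved stays moved. The work goes in short steps, Python scripts to look and compute and a tool call to move; the robot and the scene stay as the last step left them, time stands still between calls to the robot, and variables do not carry over. Pictures are saved under pics/ and viewed, at most 10 in all, crops included, and the job is handed in when it is done.

Besides the shell and the picture viewer there is one more tool, called after "Call:" by a JSON object that holds its "fn" and its "kwargs". drive_tool: Moves the arm, as the interface text tells. Its arguments: {"type":"object","properties":{"claw":{"type":"array"},"linear":{"type":"array"},"twist":{"type":"array"}},"required":["claw","linear","twist"]}

```bash
mkdir -p pics; ls; python3 - <<'E'
from bench import manip, viewer
import cv2,numpy as np
s=manip.sense(); print(s, manip.finger_overhang)
for n in ("side","top"):
    f=viewer.grab_frame(n); cv2.imwrite(f"pics/{n}0.png",f["pixels"][:,:,::-1]); np.savez(f"{n}0.npz",**f)
    print(n,f["fx"],f["fy"],f["cx"],f["cy"],f["rvec"],f["tvec"])
E
```

```text
pics
{'time': 0.0, 'q': array([ 1.18584153,  0.41190154, -0.01275135,  1.59701306,  0.0056121 ,
        1.13432432, -0.08220936]), 'joint_vel': array([ 0.00019281,  0.00038979, -0.00072696, -0.00157322, -0.00024658,
       -0.001763  ,  0.00024118]), 'effort': array([-7.45186321e-05, -5.87957525e+01,  6.41547460e-01, -2.91084248e+01,
       -5.38245868e-02,  1.79404404e-02,  1.76025314e-04]), 'tcp_pos': array([ 194.48757179, -593.40655055,  201.72057049]), 'ee_rot': array([ 9.87479733e-01,  1.57743870e-01, -1.80802585e-04, -7.84693430e-04]), 'force': array([-0.87943012, -0.14843519,  0.03708097]), 'wrist_torque': array([-0.01825863, -0.0250832 ,  0.05200629]), 'grip_force': 0.0, 'width': 0.9981407770066087} 8.0
side 617.0201992283698 617.0201992283698 323.1137811290153 237.69905130398675 [ 1.96527455 -0.36938251  0.22698542] [-517.25388228  316.55453712  589.3235177 ]
top 583.5713332057074 583.5713332057074 325.6144300821335 237.06267012100272 [ 2.00760111 -2.21599866  0.2385691 ] [221.56069248 652.72914692 868.64929267]
```

View pics/side0.png

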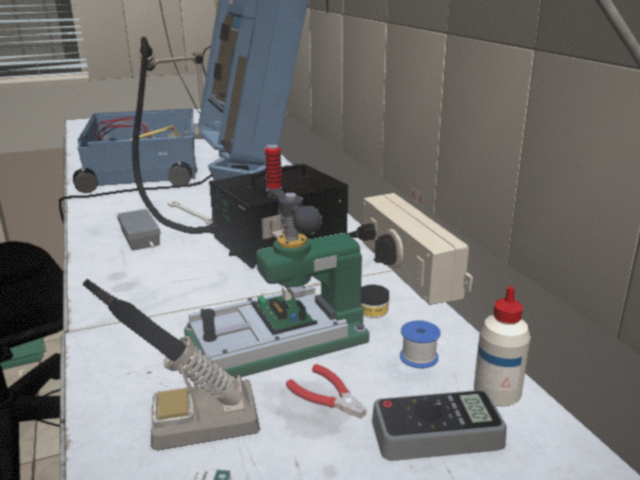

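View pics/top0.png

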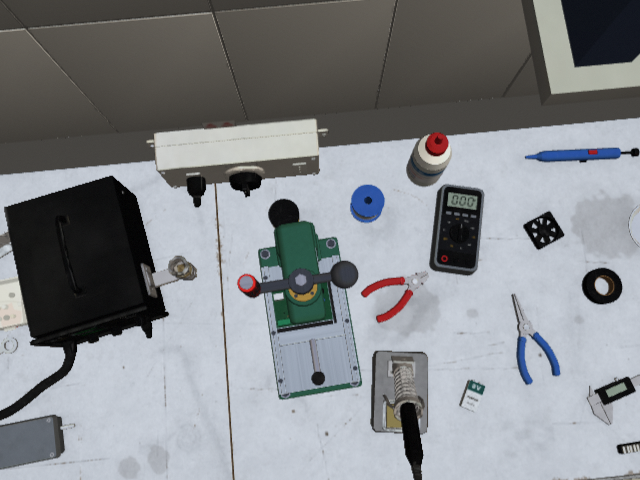

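The side view shows the red grip at (273,167) and the knob at (208,323). The top view shows the grip cap at (248,285), the hub at (303,281), the ball at (344,274), the knob top at (318,379), and the iron stand near (400,390).

```bash
cat > h.py <<'E'
import numpy as np,cv2
def cam(f):
    R=cv2.Rodrigues(np.array(f["rvec"],float))[0]; t=np.array(f["tvec"],float).ravel()
    return R,-R.T@t
def ray(f,u,v):
    R,c=cam(f); d=R.T@np.array([(u-f["cx"])/f["fx"],(v-f["cy"])/f["fy"],1.]); return c,d
def plane(f,u,v,z):
    c,d=ray(f,u,v); return c+d*(z-c[2])/d[2]
def dep(f,u,v):
    c,d=ray(f,u,v); return c+d*f["depth"][int(round(v)),int(round(u))]
def cross(f,a,g,b):
    c1,d1=ray(f,*a);c2,d2=ray(g,*b)
    s=np.linalg.lstsq(np.c_[d1,-d2],c2-c1,rcond=None)[0]
    p,q=c1+s[0]*d1,c2+s[1]*d2; return (p+q)/2,np.linalg.norm(p-q)
E
python3 - <<'E'
from h import *
np.set_printoptions(precision=1,suppress=True)
T={k:v for k,v in np.load("top0.npz").items()};S={k:v for k,v in np.load("side0.npz").items()}
print("cams",cam(T)[1],cam(S)[1])
def mask(f,lo,hi,box):
    h=cv2.cvtColor(f["pixels"],cv2.COLOR_RGB2HSV); m=cv2.inRange(h,lo,hi)
    z=np.zeros_like(m);x0,y0,x1,y1=box;z[y0:y1,x0:x1]=m[y0:y1,x0:x1];return z
def blob(m):
    n,l,st,c=cv2.connectedComponentsWithStats(m); i=1+np.argmax(st[1:,4]);return c[i],st[i],l==i
for nm,f,box in(("T",T,(225,265,270,305)),("S",S,(255,135,290,195))):
    c,st,_=blob(mask(f,(0,120,60),(8,255,255),box)|mask(f,(172,120,60),(180,255,255),box)); print("red",nm,c,st)
for nm,f,box in(("Tknob",T,(308,368,328,390)),("Tball",T,(325,255,362,292)),("Sknob",S,(198,304,218,345))):
    c,st,_=blob(mask(f,(0,0,0),(180,255,75),box)); print(nm,c,st)
    print(dep(f,*c))
# green base
m=mask(T,(65,90,20),(95,255,200),(240,200,380,410)); c,st,l=blob(m);print("green",c,st)
pts=np.argwhere(l)[:,::-1]
P=np.array([dep(T,u,v) for u,v in pts]); b=P[(P[:,2]>12)&(P[:,2]<30)]
print(len(b),cv2.minAreaRect(b[:,:2].astype(np.float32)))
box=cv2.boxPoints(cv2.minAreaRect(b[:,:2].astype(np.float32)));print(box)
for u,v in((318,379),(303,281),(248,285),(344,274),(279,396),(361,386)):print(u,v,dep(T,u,v))
for u,v in((405,370),(410,445),(390,400)):print("iron",u,v,dep(T,u,v))
for u,v in((273,160),(273,175),(208,315),(208,330),(95,285),(185,350),(210,370)):print("S",u,v,dep(S,u,v))
E
```

```text
cams [473.9 177.1 986.8] [ 341.3 -567.8  525.5]
red T [247.5 284. ] [238 274  19  19 125]
red S [273.  168.2] [265 147  17  42 553]
Tknob [317.9 377.9] [312 372  13  13 140]
[453.6 189.5  78.9]
Tball [341.3 275.2] [325 261  33  31 687]
[583.6 144.6 233. ]
Sknob [208.5 326.6] [202 311  14  30 257]
[451.7 181.5  58.5]
green [297.4 248.3] [ 259  222   81   57 2442]
445 ((661.1898803710938, 203.05300903320312), (32.344482421875, 133.71786499023438), 4.026131629943848)
[[640.4 268.6]
 [649.8 135.2]
 [682.  137.5]
 [672.6 270.9]]
318 379 [452.  189.6  77.9]
303 281 [581.5 195.1 229.1]
248 285 [575.4 260.5 283.8]
344 274 [584.7 141.  233.6]
279 396 [430.5 254.9  21.5]
361 386 [432.2 121.7   3.6]
iron 405 370 [451.7  54.2  58.6]
iron 410 445 [357.2  74.7 169.9]
iron 390 400 [407.6  80.1  31.9]
S 273 160 [575.1 247.8 267.9]
S 273 175 [575.8 253.6 243.7]
S 208 315 [452.7 182.   76.9]
S 208 330 [450.6 181.6  53.1]
S 95 285 [318.6  73.2 206.5]
S 185 350 [402.9  50.2 115.5]
S 210 370 [429.   49.8  80.6]
```

```bash
cat >> h.py <<'E'
from scipy.spatial.transform import Rotation as Ro
def shift(s,tgt,yaw=None):
    R=Ro.from_quat(s["ee_rot"]); out=R.inv().apply(np.array(tgt,float)-s["tcp_pos"])/400
    tw=None
    if yaw is not None:
        c,n=np.cos(yaw),np.sin(yaw); G=Ro.from_matrix(np.array([[c,n,0],[n,-c,0],[0,0,-1.]]))
        tw=np.round((R.inv()*G).as_rotvec()/(np.pi/2),4)
    return np.round(out,4),tw
E
python3 - <<'E'
from h import *
from bench import manip
np.set_printoptions(precision=1,suppress=True)
s=manip.sense()
print(shift(s,(450,-200,330),np.radians(4)))
T={k:v for k,v in np.load("top0.npz").items()};S={k:v for k,v in np.load("side0.npz").items()}
# sleeve: cap centre at z 281 ; side outline centre of the sleeve
print("cap",plane(T,247.5,284,281), cross(T,(247.5,284),S,(273,149)))
h=cv2.cvtColor(S["pixels"],cv2.COLOR_RGB2HSV);m=((h[...,0]<9)|(h[...,0]>171))&(h[...,1]>120)
for v in (155,165,175,185):
    u=np.where(m[v,255:290])[0]+255; print(v,u.min(),u.max(), dep(S,u.mean(),v))
print("knob",plane(T,317.9,377.9,77), cross(T,(317.9,377.9),S,(208.5,311)))
x=np.array([np.cos(.07),np.sin(.07)])
for u,v in((259,222),(340,222)):pass
E
```

```text
(array([ 0.9, -0.7, -0.3]), array([-0. ,  0. ,  0.2]))
cap [577.1 261.3 281. ] (array([578.4, 261.2, 280. ]), np.float64(2.408837718825495))
155 267 278 [576.4 253.5 273.6]
165 267 279 [575.9 251.6 259.3]
175 266 280 [575.8 253.6 243.7]
185 266 281 [575.4 251.7 229.1]
knob [453.6 189.6  77. ] (array([454.3, 189.4,  78.8]), np.float64(1.431063539190207))
```

Call:
{"fn": "drive_tool", "kwargs": {"claw": [0,0,0,0,0], "linear": [[0.075,-0.06,-0.06],[0.15,-0.12,-0.12],[0.225,-0.18,-0.18],[0.3,-0.24,-0.24],[0.375,-0.3,-0.3]], "twist": [[0,0,0.03],[0,0,0.06],[0,0,0.09],[0,0,0.12],[0,0,0.157]]}}

```text
time: 0.52
tcp_pos: [291.8, -444.3, 313.6]
ee_rot: [0.999, 0.034, -0.0, -0.0]
force: [0.6, -0.6, -0.2]
width: 0.661
grip_force: 0.0
```

Call:
{"fn": "drive_tool", "kwargs": {"claw": [0,0,0,0,0], "linear": [[0.045,-0.083,0],[0.09,-0.166,0],[0.135,-0.249,0],[0.18,-0.332,0],[0.225,-0.415,0]], "twist": [[0,0,0],[0,0,0],[0,0,0],[0,0,0],[0,0,0]]}}

```text
time: 0.93
tcp_pos: [369.8, -272.3, 312.9]
ee_rot: [0.999, 0.035, -0.0, 0.0]
force: [0.8, -0.1, 0.3]
width: 0.277
grip_force: 0.0
```

Call:
{"fn": "drive_tool", "kwargs": {"claw": [0,0,0,0,0], "linear": [[0.03,-0.09,0],[0.06,-0.18,0],[0.09,-0.27,0],[0.1,-0.36,0],[0.1,-0.45,0]], "twist": [[0,0,0],[0,0,0],[0,0,0],[0,0,0],[0,0,0]]}}

```text
time: 1.35
tcp_pos: [397.0, -89.7, 312.6]
ee_rot: [0.999, 0.035, -0.0, -0.0]
force: [0.1, 0.5, 0.7]
width: 0.008
grip_force: 0.0
```

```bash
python3 - <<'E'
from h import *
from bench import manip
s=manip.sense();print(s["tcp_pos"],s["q"],s["width"],shift(s,(418,187,330),np.radians(3.9)))
E
```

```text
[396.96039554 -89.70137855 312.62089886] [ 0.53254098 -0.03671417 -0.40876902  1.88600983 -0.01543268  1.28963796
 -1.37151601] 0.008205599117675495 (array([ 0.1015, -0.6863, -0.0433]), array([-0.0002,  0.0002,  0.0019]))
```

Call:
{"fn": "drive_tool", "kwargs": {"claw": [0,0,0,0,0], "linear": [[0.02,-0.095,0],[0.04,-0.19,0],[0.06,-0.285,0],[0.08,-0.38,0],[0.09,-0.475,0]], "twist": [[0,0,0],[0,0,0],[0,0,0],[0,0,0],[0,0,0]]}}

```text
time: 1.77
tcp_pos: [419.4, 102.1, 312.9]
ee_rot: [0.999, 0.035, 0.0, 0.0]
force: [0.4, -0.4, 0.4]
width: 0.006
grip_force: 0.0
```

Call:
{"fn": "drive_tool", "kwargs": {"claw": [0,0,0,0,0], "linear": [[0.01,-0.095,0],[0.01,-0.19,0],[0.01,-0.19,0.05],[0.01,-0.19,0.1],[0.01,-0.19,0.1]], "twist": [[0,0,0],[0,0,0],[0,0,0],[0,0,0],[0,0,0]]}}

```text
time: 2.18
tcp_pos: [416.1, 175.9, 269.7]
ee_rot: [0.999, 0.036, -0.003, 0.001]
force: [-1.2, -0.6, -0.3]
width: 0.003
grip_force: 0.0
```

```bash
python3 - <<'E'
from h import *
from bench import manip,viewer
s=manip.sense();print(s["tcp_pos"],s["q"],s["force"],shift(s,(418,187,64),np.radians(3.9)))
f=viewer.grab_frame("wrist"); cv2.imwrite("pics/w1.png",f["pixels"][:,:,::-1])
E
```

```text
[416.05838483 175.94789532 269.68000237] [ 0.18236875  0.11735743 -0.73973709  1.85500846  0.08313449  1.20623226
 -2.08298529] [-1.16116444 -0.60662893 -0.32657287] (array([ 0.0096, -0.0279,  0.5141]), array([0.0008, 0.0034, 0.0024]))
```

View pics/w1.png

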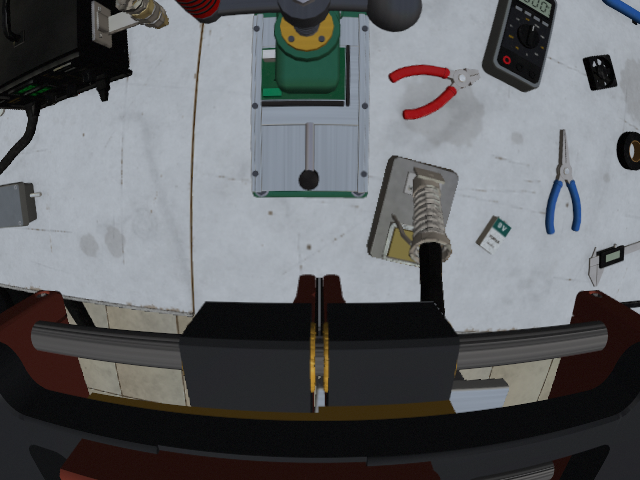

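Call:
{"fn": "drive_tool", "kwargs": {"claw": [0,0,0,0,0], "linear": [[0.005,-0.025,0.09],[0.005,-0.025,0.18],[0.005,-0.025,0.26],[0.005,-0.025,0.34],[0.005,-0.025,0.34]], "twist": [[0,0,0],[0,0,0],[0,0,0],[0,0,0],[0,0,0]]}}

```text
time: 2.65
tcp_pos: [417.1, 184.3, 133.2]
ee_rot: [0.999, 0.034, -0.003, 0.001]
force: [-1.1, -0.3, -0.3]
width: 0.003
grip_force: 0.0
```

```bash
python3 - <<'E'
from h import *
from bench import manip,viewer
s=manip.sense();print(s["tcp_pos"],s["q"],s["force"],shift(s,(418,187.5,64),np.radians(3.9)))
E
```

```text
[417.14319033 184.30549674 133.22085649] [ 0.09446755  0.29124585 -0.719858    2.02843478  0.23952138  0.91270061
 -2.25565861] [-1.116111   -0.25165722 -0.29138244] (array([ 0.0039, -0.0082,  0.173 ]), array([0.0014, 0.0044, 0.0005]))
```

Call:
{"fn": "drive_tool", "kwargs": {"claw": [0,0,0,0,0], "linear": [[0.004,-0.008,0.09],[0.004,-0.008,0.173],[0.004,-0.008,0.173],[0.004,-0.008,0.173],[0.004,-0.008,0.173]], "twist": [[0,0.004,0],[0,0.004,0],[0,0.004,0],[0,0.004,0],[0,0.004,0]]}}

```text
time: 3.07
tcp_pos: [422.3, 190.4, 70.2]
ee_rot: [0.999, 0.035, 0.004, -0.0]
force: [0.5, 0.3, 0.7]
width: 0.005
grip_force: 0.0
```

Call:
{"fn": "drive_tool", "kwargs": {"claw": [0,0,0,0,0], "linear": [[0.015,0,0],[0.03,0,0],[0.045,0,0],[0.05,0,0],[0.055,0,0]], "twist": [[0,0,0],[0,0,0],[0,0,0],[0,0,0],[0,0,0]]}}

```text
time: 3.48
tcp_pos: [443.5, 191.4, 68.3]
ee_rot: [0.999, 0.035, 0.004, -0.0]
force: [-0.8, 0.1, -0.0]
width: 0.002
grip_force: 0.0
```

Call:
{"fn": "drive_tool", "kwargs": {"claw": [0,0,0,0,0], "linear": [[0.008,0,0],[0.016,0,0],[0.024,0,0],[0.032,0,0],[0.032,0,0]], "twist": [[0,0,0],[0,0,0],[0,0,0],[0,0,0],[0,0,0]]}}

```text
time: 3.9
tcp_pos: [456.1, 192.3, 67.9]
ee_rot: [0.999, 0.035, 0.003, -0.0]
force: [-0.5, 0.0, 0.0]
width: 0.005
grip_force: 0.0
```

```bash
python3 - <<'E'
from h import *
from bench import manip,viewer
f=viewer.grab_frame("side"); cv2.imwrite("pics/s2.png",cv2.resize(f["pixels"][200:380,120:380,::-1],None,fx=3,fy=3))
g=viewer.grab_frame("wrist"); cv2.imwrite("pics/w2.png",g["pixels"][:,:,::-1])
E
```

```text
(no output)
```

View pics/s2.png

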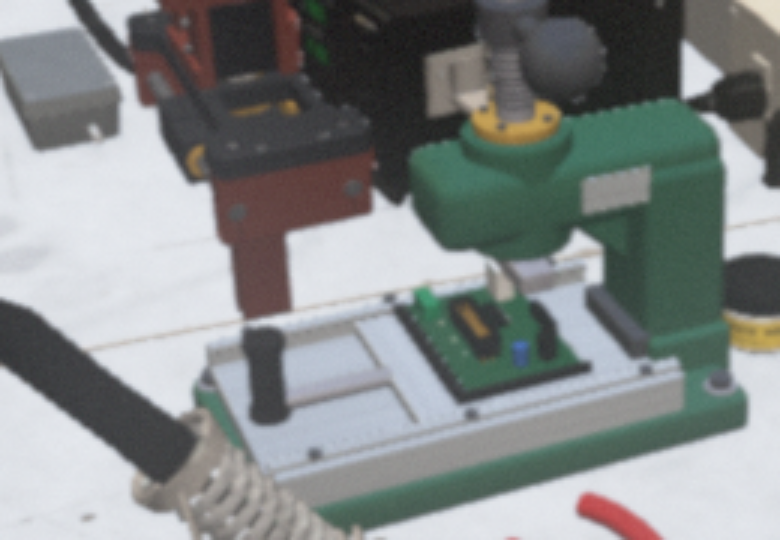

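The finger tip appears at about crop (265,315), above the knob top at (265,328), so it is not on the knob. I'll use depth to find out why.

```bash
python3 - <<'E'
from h import *
from bench import manip,viewer
np.set_printoptions(precision=1,suppress=True)
s=manip.sense();print(s["tcp_pos"],Ro.from_quat(s["ee_rot"]).as_matrix(),s["force"])
f=viewer.grab_frame("side")
for v in range(280,345,5): print(v,dep(f,207,v),f["pixels"][v,207])
R=cam(f)[0]
for p in ((456,192,60),(456,192,92),(454,189,77)):
    c=R@np.array(p)+np.array(f["tvec"]).ravel(); print(p,c[:2]/c[2]*f["fx"]+[f["cx"],f["cy"]])
t=viewer.grab_frame("top")
cv2.imwrite("pics/t2.png",cv2.resize(t["pixels"][240:420,220:420,::-1],None,fx=3,fy=3))
E
```

```text
[455.4 192.3  67.8] [[ 1.   0.1  0. ]
 [ 0.1 -1.   0. ]
 [ 0.   0.  -1. ]] [-0.3 -0.5 -0.1]
280 [455.8 180.7 132.1] [92 69 70]
285 [455.5 182.9 123.3] [93 70 70]
290 [455.  184.4 114.9] [96 73 71]
295 [454.5 185.2 106.7] [97 73 71]
300 [453.6 183.4 100. ] [100  74  73]
305 [453.1 185.1  91.2] [132 124 126]
310 [453.6 193.1  78.6] [80 79 83]
315 [451.1 180.4  78.2] [73 72 77]
320 [450.8 182.9  68.7] [65 68 71]
325 [450.  182.2  61.1] [67 66 71]
330 [449.4 183.   52.5] [62 63 67]
335 [448.6 182.5  44.7] [66 65 70]
340 [447.8 181.7  37.1] [68 67 71]
(456, 192, 60) [209.9 321.4]
(456, 192, 92) [208.  301.8]
(454, 189, 77) [207.9 312.3]
```

View pics/t2.png

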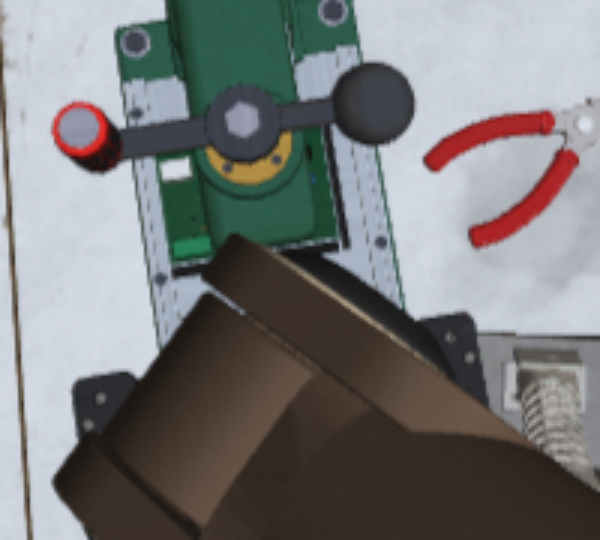

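```bash
cat >> h.py <<'E'
def wdep(f):
    "world points of every wrist pixel (equidistant fisheye)"
    v,u=np.mgrid[0:480,0:640]; a=(u-f["cx"])/f["fx"];b=(v-f["cy"])/f["fy"]
    r=np.hypot(a,b)+1e-9; d=np.stack([np.sin(r)*a/r,np.sin(r)*b/r,np.cos(r)],-1)
    d=d/d[...,2:3]; R,c=cam(f); return c+(d*f["depth"][...,None])@R
E
python3 - <<'E'
from h import *
from bench import manip,viewer
np.set_printoptions(precision=1,suppress=True)
f=viewer.grab_frame("wrist"); P=wdep(f); print("cam",cam(f)[1], f["fx"],f["cx"],f["cy"]); print(cam(f)[0])
for u,v in((300,285),(320,285),(340,285),(310,280),(330,280),(320,310),(250,320),(150,200),(500,200)): print(u,v,P[v,u],f["pixels"][v,u])
cv2.imwrite("pics/w3.png",f["pixels"][:,:,::-1])
E
```

```text
cam [520.  197.  250.1] 371.64829954431775 318.92652492726285 244.6649236016651
[[ 0.1 -1.  -0. ]
 [-1.  -0.1  0.2]
 [-0.2 -0.  -1. ]]
300 285 [466.4 201.4 103.3] [35 17 12]
320 285 [464.9 192.9  97.5] [16 14 15]
340 285 [467.4 184.6 102.7] [37 22 20]
310 280 [466.2 197.4  95.3] [35 14 12]
330 280 [466.9 188.6  95.5] [35 16 11]
320 310 [458.4 192.4 109.8] [73 76 79]
250 320 [487.2 208.7 183. ] [11 12 11]
150 200 [483.9 317.8  -0.1] [181 187 195]
500 200 [502.2  62.6  -0.7] [168 174 181]
```

View pics/w3.png

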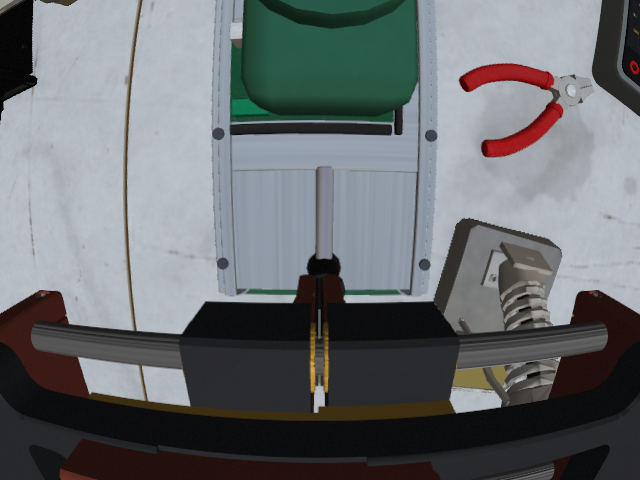

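The wrist view and its depth put the fingertips at z ≈ 94, just above and behind the knob at (322,265). The tips therefore sit 25 mm above the reported TCP, not 8 mm below it. I'll back off and go 34 mm lower, allowing for that offset.

Call:
{"fn": "drive_tool", "kwargs": {"claw": [0,0,0,0,0], "linear": [[-0.05,0.008,0],[-0.1,0.008,0],[-0.1,0.008,0],[-0.1,0.008,0.03],[-0.1,0.008,0.05]], "twist": [[0,0,0],[0,0,0],[0,0,0],[0,0,0],[0,0,0]]}}

```text
time: 4.57
tcp_pos: [416.3, 186.2, 47.6]
ee_rot: [0.999, 0.035, 0.004, -0.0]
force: [0.6, -0.2, -1.0]
width: 0.007
grip_force: 0.0
```

Call:
{"fn": "drive_tool", "kwargs": {"claw": [0,0,0,0,0], "linear": [[0,0,0.02],[0,0,0.035],[0,0,0.035],[0,0,0.035],[0,0,0.035]], "twist": [[0,0,0],[0,0,0],[0,0,0],[0,0,0],[0,0,0]]}}

```text
time: 4.98
tcp_pos: [416.1, 186.5, 33.8]
ee_rot: [0.999, 0.035, 0.003, -0.0]
force: [0.8, 0.2, 0.4]
width: 0.004
grip_force: 0.0
```

```bash
python3 - <<'E'
from h import *
from bench import manip,viewer
np.set_printoptions(precision=1,suppress=True)
s=manip.sense(); print(s["tcp_pos"],s["force"],s["q"])
f=viewer.grab_frame("wrist"); P=wdep(f)
for u,v in((310,280),(330,280),(310,277),(330,277),(320,250),(320,240),(320,245)): print(u,v,P[v,u],f["pixels"][v,u])
E
```

```text
[416.1 186.5  33.8] [0.8 0.2 0.4] [-0.   0.4 -0.6  2.1  0.4  0.7 -2.4]
310 280 [427.3 191.6  61.9] [33 13 10]
330 280 [427.6 182.8  61.1] [33 15 12]
310 277 [427.  191.7  56.9] [34 16 12]
330 277 [427.7 182.7  57.2] [34 14 12]
320 250 [444.9 188.5  76.7] [27 27 27]
320 240 [449.1 188.8  77.6] [25 25 25]
320 245 [447.  188.6  77.1] [28 26 25]
```

Call:
{"fn": "drive_tool", "kwargs": {"claw": [0,0,0,0,0], "linear": [[0.02,0,0],[0.04,0,0],[0.05,0,0],[0.065,0,0],[0.08,0,0]], "twist": [[0,0,0],[0,0,0],[0,0,0],[0,0,0],[0,0,0]]}}

```text
time: 5.45
tcp_pos: [448.0, 188.4, 33.8]
ee_rot: [0.999, 0.035, 0.003, 0.0]
force: [-3.8, 0.1, 3.0]
width: 0.004
grip_force: 1.8
```

Call:
{"fn": "drive_tool", "kwargs": {"claw": [0,0,0,0,0], "linear": [[0.008,0,0],[0.014,0,0],[0.018,0,0],[0.02,0,0],[0.022,0,0]], "twist": [[0,0,0],[0,0,0],[0,0,0],[0,0,0],[0,0,0]]}}

```text
time: 5.87
tcp_pos: [456.5, 189.0, 33.9]
ee_rot: [0.999, 0.035, 0.003, 0.0]
force: [-2.9, -0.9, 2.2]
width: 0.003
grip_force: 1.5
```

Contact is made at about 3 N of slide friction. I'll continue in small steps to the stop.

Call:
{"fn": "drive_tool", "kwargs": {"claw": [0,0,0,0,0], "linear": [[0.003,0,0],[0.006,0,0],[0.009,0,0],[0.011,0,0],[0.011,0,0]], "twist": [[0,0,0],[0,0,0],[0,0,0],[0,0,0],[0,0,0]]}}

```text
time: 6.28
tcp_pos: [458.0, 189.0, 33.6]
ee_rot: [0.999, 0.036, 0.001, 0.001]
force: [-12.5, -1.3, 9.8]
width: 0.006
grip_force: 6.3
```

Call:
{"fn": "drive_tool", "kwargs": {"claw": [0,0,0,0,0], "linear": [[0.004,0,0],[0.004,0,0],[0.004,0,0],[0.004,0,0],[0.004,0,0]], "twist": [[0,0,0],[0,0,0],[0,0,0],[0,0,0],[0,0,0]]}}

```text
time: 6.7
tcp_pos: [458.1, 189.0, 33.5]
ee_rot: [0.999, 0.036, -0.0, 0.001]
force: [-17.4, -1.5, 13.5]
width: 0.002
grip_force: 8.7
```

Call:
{"fn": "drive_tool", "kwargs": {"claw": [0,0,0,0,0], "linear": [[-0.03,0,0],[-0.08,0,0],[-0.11,0,-0.03],[-0.11,0,-0.1],[-0.11,0,-0.2]], "twist": [[0,0,0],[0,0,0],[0,0,0],[0,0,0],[0,0,0]]}}

```text
time: 7.12
tcp_pos: [416.5, 185.7, 112.7]
ee_rot: [0.999, 0.036, 0.001, 0.0]
force: [1.5, -1.0, 0.3]
width: 0.002
grip_force: 0.0
```

Call:
{"fn": "drive_tool", "kwargs": {"claw": [0,0,0.6,0.6,0.6], "linear": [[0,0,-0.1],[0,0,-0.2],[0,0,-0.3],[0,0,-0.4],[0,0,-0.5]], "twist": [[0,0,0],[0,0,0],[0,0,0],[0,0,0],[0,0,0]]}}

```text
time: 7.53
tcp_pos: [417.3, 186.4, 316.4]
ee_rot: [0.999, 0.035, 0.004, -0.0]
force: [1.2, 1.2, -0.2]
width: 0.192
grip_force: 0.0
```

```bash
python3 - <<'E'
from h import *
from bench import manip,viewer
np.set_printoptions(precision=2,suppress=True)
s=manip.sense(); print(s["tcp_pos"],s["force"],s["q"])
S=viewer.grab_frame("side");T=viewer.grab_frame("top"); f=viewer.grab_frame("wrist");P=wdep(f)
cv2.imwrite("pics/w4.png",f["pixels"][:,:,::-1])
def red(g,box):
    h=cv2.cvtColor(g["pixels"],cv2.COLOR_RGB2HSV); m=(((h[...,0]<9)|(h[...,0]>171))&(h[...,1]>120)&(h[...,2]>60)).astype(np.uint8)
    z=np.zeros_like(m);x0,y0,x1,y1=box;z[y0:y1,x0:x1]=m[y0:y1,x0:x1];return z>0
m=red(f,(0,0,640,300)); Q=P[m]; Q=Q[(Q[:,2]>210)&(Q[:,2]<300)]
print(len(Q), Q.mean(0) if len(Q) else 0, Q.min(0) if len(Q) else 0,Q.max(0) if len(Q) else 0)
h=cv2.cvtColor(S["pixels"],cv2.COLOR_RGB2HSV)
k=cv2.inRange(h,(0,0,0),(180,255,75))[300:350,205:245]; n,l,st,c=cv2.connectedComponentsWithStats(k); i=1+np.argmax(st[1:,4]);print("knob",st[i],dep(S,205+c[i][0],300+c[i][1]))
m=red(T,(225,265,270,305));v,u=np.where(m);print("cap T",u.mean(),v.mean(),u.min(),u.max(),v.min(),v.max())
E
```

```text
[417.3  186.4  316.37] [ 1.2   1.18 -0.16] [ 0.2   0.09 -0.77  1.78  0.07  1.3  -2.08]
740 [573.27 257.41 263.1 ] [567.58 251.24 217.89] [585.08 273.32 284.11]
knob [ 15   8  13  29 238] [476.69 183.19  58.55]
cap T 247.9453125 284.3359375 238 259 274 295
```

```bash
python3 - <<'E'
from h import *
from bench import manip
np.set_printoptions(precision=3,suppress=True)
T={k:v for k,v in np.load("top0.npz").items()}
for u,v in((240,135),(240,160),(245,180),(196,190),(300,130),(90,220),(130,220),(180,268),(150,300),(302,281),(303,270)): print(u,v,dep(T,u,v))
s=manip.sense(); print(s["tcp_pos"],s["q"]); print(shift(s,(578,261.7,316),np.radians(94)))
E
```

```text
240 135 [835.661 275.044 125.396]
240 160 [794.422 277.845 125.374]
245 180 [769.989 275.276  99.109]
196 190 [763.786 355.287  90.754]
300 130 [835.014 180.6   124.792]
90 220 [719.746 509.423 129.558]
130 220 [726.59  463.783  83.883]
180 268 [642.742 389.806  76.772]
150 300 [595.002 434.649  90.656]
302 281 [581.813 196.402 227.684]
303 270 [596.777 193.863 224.008]
[419.104 187.221 316.852] [ 0.2    0.085 -0.768  1.775  0.068  1.293 -2.085]
(array([ 0.409, -0.158,  0.008]), array([ 0.006, -0.007, -1.   ]))
```

Call:
{"fn": "drive_tool", "kwargs": {"claw": [0.7,0.7,0.7,0.7,0.7], "linear": [[0.08,-0.03,0],[0.16,-0.06,0],[0.24,-0.09,0],[0.32,-0.12,0],[0.4,-0.155,0]], "twist": [[0,0,-0.07],[0,0,-0.14],[0,0,-0.21],[0,0,-0.28],[0,0,-0.35]]}}

```text
time: 8.1
tcp_pos: [574.1, 259.2, 312.7]
ee_rot: [0.952, 0.307, 0.002, 0.001]
force: [1.1, 0.1, 0.9]
width: 0.69
grip_force: 0.0
```

Call:
{"fn": "drive_tool", "kwargs": {"claw": [0.7,0.7,0.7,0.7,0.7], "linear": [[0,0,0],[0,0,0],[0,0,0],[0,0,0],[0,0,0]], "twist": [[0,0,-0.07],[0,0,-0.14],[0,0,-0.21],[0,0,-0.28],[0,0,-0.35]]}}

```text
time: 8.52
tcp_pos: [572.3, 259.4, 312.7]
ee_rot: [0.832, 0.555, 0.002, 0.001]
force: [-0.1, 0.8, 0.2]
width: 0.696
grip_force: 0.0
```

Call:
{"fn": "drive_tool", "kwargs": {"claw": [0.7,0.7,0.7,0.7,0.7], "linear": [[0,0,0],[0,0,0],[0,0,0],[0,0,0],[0,0,0]], "twist": [[0,0,-0.07],[0,0,-0.14],[0,0,-0.21],[0,0,-0.28],[0,0,-0.3]]}}

```text
time: 8.93
tcp_pos: [572.3, 259.2, 312.7]
ee_rot: [0.679, 0.734, 0.002, 0.002]
force: [-0.6, -0.2, -1.1]
width: 0.697
grip_force: 0.0
```

```bash
python3 - <<'E'
from h import *
from bench import manip,viewer
np.set_printoptions(precision=4,suppress=True)
s=manip.sense(); print(s["tcp_pos"],s["q"],s["force"],s["width"]); print(shift(s,(578,261.7,260),np.radians(94)))
f=viewer.grab_frame("side");np.savez("side5.npz",**f);cv2.imwrite("pics/s5.png",f["pixels"][:,:,::-1])
f=viewer.grab_frame("wrist");np.savez("w5.npz",**f);cv2.imwrite("pics/w5.png",f["pixels"][:,:,::-1])
E
```

```text
[572.3207 259.246  312.737 ] [ 0.1524  0.5335 -1.033   1.3836  0.4579  1.4718 -0.7827] [-0.6389 -0.2169 -1.0867] 0.6968814958859549
(array([0.0051, 0.014 , 0.1319]), array([0.0031, 0.0002, 0.0045]))
```

View pics/w5.png

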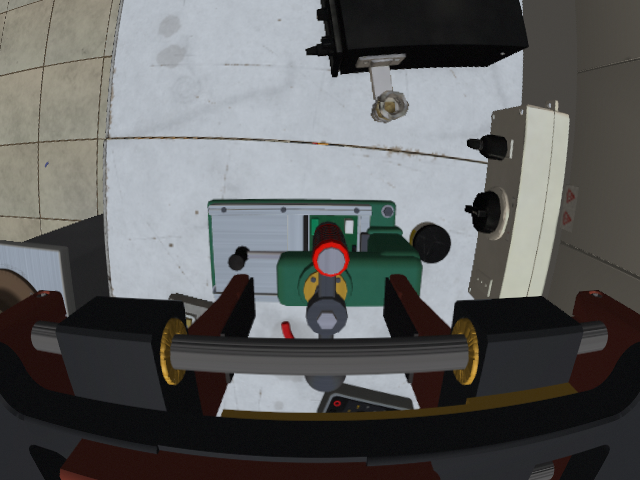

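The wrist view shows the sleeve cap at (331,258), between the open fingers with tips near (248,278) and (392,278).

```bash
python3 - <<'E'
from h import *
from bench import manip,viewer
np.set_printoptions(precision=1,suppress=True)
f={k:v for k,v in np.load("w5.npz").items()};P=wdep(f)
for u,v in((250,278),(245,282),(390,278),(395,282),(240,290),(400,290),(331,258),(327,318)): print(u,v,P[v,u],f["pixels"][v,u])
s=manip.sense();R=Ro.from_quat(s["ee_rot"]).as_matrix();print(R,s["tcp_pos"])
E
```

```text
250 278 [540.  267.2 334.1] [42 45 49]
245 282 [539.2 268.1 342.5] [35 16 12]
390 278 [603.5 273.3 338.4] [40 23 18]
395 282 [604.6 273.6 344.3] [37 17 14]
240 290 [539.3 268.9 354.3] [36 16 12]
400 290 [605.  273.2 353.1] [36 15 11]
331 258 [579.4 265.5 284.4] [133 135 151]
327 318 [583.8 200.4 228.7] [130 133 148]
[[-0.1  1.   0. ]
 [ 1.   0.1  0. ]
 [-0.   0.  -1. ]] [572.3 259.2 312.9]
```

Call:
{"fn": "drive_tool", "kwargs": {"claw": [0.7,0.7,0.7,0.7,0.7], "linear": [[0.008,0.017,0],[0.008,0.017,0.06],[0.008,0.017,0.12],[0.008,0.017,0.18],[0.008,0.017,0.24]], "twist": [[0.003,0,0.004],[0.003,0,0.004],[0.003,0,0.004],[0.003,0,0.004],[0.003,0,0.004]]}}

```text
time: 9.45
tcp_pos: [579.9, 263.3, 217.1]
ee_rot: [0.685, 0.729, 0.001, 0.001]
force: [-0.1, -0.5, -0.5]
width: 0.701
grip_force: 0.0
```

Call:
{"fn": "drive_tool", "kwargs": {"claw": [0.7,0.7,0.7], "linear": [[0,0,0],[0,0,0],[0,0,0]], "twist": [[0,0,0],[0,0,0],[0,0,0]]}}

```text
time: 9.7
tcp_pos: [580.0, 263.9, 219.9]
ee_rot: [0.684, 0.729, 0.001, 0.0]
force: [-1.0, -0.7, -0.2]
width: 0.699
grip_force: 0.0
```

```bash
python3 - <<'E'
from h import *
from bench import manip,viewer
np.set_printoptions(precision=4,suppress=True)
s=manip.sense(); print(s["tcp_pos"],s["q"],s["force"],s["width"],Ro.from_quat(s["ee_rot"]).as_matrix().round(4))
f=viewer.grab_frame("wrist");P=wdep(f);cv2.imwrite("pics/w6.png",f["pixels"][:,:,::-1])
h=cv2.cvtColor(f["pixels"],cv2.COLOR_RGB2HSV); m=((h[...,0]<9)|(h[...,0]>171))&(h[...,1]>150)&(h[...,2]>120)
m[:, :270]=0;m[:,380:]=0;v,u=np.where(m);print(len(u),u.min(),u.max(),v.min(),v.max(),P[m].mean(0))
f=viewer.grab_frame("side");cv2.imwrite("pics/s6.png",cv2.resize(f["pixels"][80:280,180:400,::-1],None,fx=3,fy=3))
E
```

```text
[579.9751 263.9017 219.8944] [ 0.1342  0.6076 -0.9936  1.4992  0.5183  1.3137 -0.8453] [-1.0354 -0.6764 -0.1722] 0.6992981470511413 [[-0.0634  0.998   0.0024]
 [ 0.998   0.0634  0.0011]
 [ 0.001   0.0025 -1.    ]]
712 276 346 145 391 [574.9359 241.0752 239.1556]
```

View pics/s6.png

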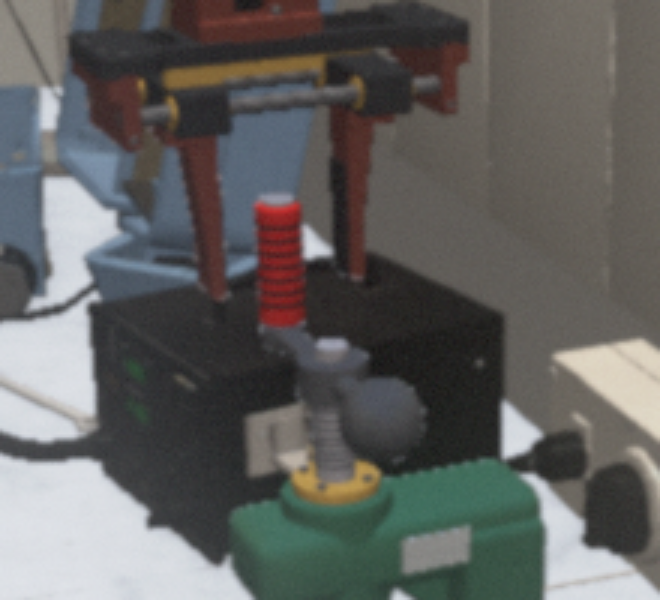

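The side view shows the open fingers straddling the red sleeve (crop x 215 and 350, sleeve at 281), with the tips above the crank arm. I'll lower 5 mm and close.

Call:
{"fn": "drive_tool", "kwargs": {"claw": [0.7,0.4,0.1,0.1,0.1], "linear": [[0,0,0.012],[0,0,0.012],[0,0,0.012],[0,0,0.012],[0,0,0.012]], "twist": [[0,0,0],[0,0,0],[0,0,0],[0,0,0],[0,0,0]]}}

```text
time: 10.22
tcp_pos: [579.5, 263.1, 214.2]
ee_rot: [0.684, 0.729, 0.001, 0.001]
force: [-1.2, 0.7, 0.6]
width: 0.437
grip_force: 0.0
```

Call:
{"fn": "drive_tool", "kwargs": {"claw": [0,0,0,0,0], "linear": [[0,0,0],[0,0,0],[0,0,0],[0,0,0],[0,0,0]], "twist": [[0,0,0],[0,0,0],[0,0,0],[0,0,0],[0,0,0]]}}

```text
time: 10.63
tcp_pos: [579.4, 263.1, 214.0]
ee_rot: [0.684, 0.729, 0.001, 0.001]
force: [0.3, -0.9, 1.1]
width: 0.257
grip_force: 30.0
```

```bash
python3 - <<'E'
from h import *
from bench import manip,viewer
np.set_printoptions(precision=4,suppress=True)
s=manip.sense(); print(s["tcp_pos"],s["q"],s["force"],s["width"],s["grip_force"],Ro.from_quat(s["ee_rot"]).as_matrix().round(4))
E
```

```text
[579.44   263.1188 214.0097] [ 0.1342  0.6114 -0.9911  1.5078  0.5222  1.3043 -0.8479] [ 0.2741 -0.8683  1.0686] 0.25741857443626437 29.999661147594452 [[-0.0639  0.998   0.0016]
 [ 0.998   0.0639  0.0001]
 [-0.      0.0016 -1.    ]]
```

```bash
cat >> h.py <<'E'
def p(t): return np.array([.1625*(np.cos(t)-1),.1625*np.sin(t),.00796*t])
def rows(t0,ts): print(f"{t0:.2f}->{ts[-1]:.2f}",[[round(float(x),4) for x in p(t)-p(t0)] for t in ts])
E
python3 - <<'E'
from h import *
rows(0,[.1,.2,.3,.4,.5])
t=.5
while t<4.4: rows(t,t+.2*np.arange(1,6)); t+=1
E
```

```text
0.00->0.50 [[-0.0008, 0.0162, 0.0008], [-0.0032, 0.0323, 0.0016], [-0.0073, 0.048, 0.0024], [-0.0128, 0.0633, 0.0032], [-0.0199, 0.0779, 0.004]]
0.50->1.50 [[-0.0183, 0.0268, 0.0016], [-0.0416, 0.0494, 0.0032], [-0.0689, 0.0669, 0.0048], [-0.0991, 0.0787, 0.0064], [-0.1311, 0.0842, 0.008]]
1.50->2.50 [[-0.0324, -0.0009, 0.0016], [-0.064, -0.0083, 0.0032], [-0.0935, -0.0218, 0.0048], [-0.1198, -0.0409, 0.0064], [-0.1417, -0.0648, 0.008]]
2.50->3.50 [[-0.0167, -0.0278, 0.0016], [-0.0276, -0.0584, 0.0032], [-0.0322, -0.0905, 0.0048], [-0.0303, -0.1229, 0.0064], [-0.022, -0.1543, 0.008]]
3.50->4.50 [[0.0144, -0.0291, 0.0016], [0.0342, -0.0548, 0.0032], [0.0588, -0.076, 0.0048], [0.087, -0.0919, 0.0064], [0.1179, -0.1018, 0.008]]
```

Call:
{"fn": "drive_tool", "kwargs": {"claw": [0,0,0,0,0], "linear": [[-0.0008,0.0162,0.0008],[-0.0032,0.0323,0.0016],[-0.0073,0.048,0.0024],[-0.0128,0.0633,0.0032],[-0.0199,0.0779,0.004]], "twist": [[0,0,0],[0,0,0],[0,0,0],[0,0,0],[0,0,0]]}}

```text
time: 11.05
tcp_pos: [611.8, 256.9, 212.4]
ee_rot: [0.684, 0.729, 0.0, 0.0]
force: [-3.0, -2.5, 3.0]
width: 0.259
grip_force: 30.0
```

Call:
{"fn": "drive_tool", "kwargs": {"claw": [0,0,0,0,0], "linear": [[-0.0183,0.0268,0.0016],[-0.0416,0.0494,0.0032],[-0.0689,0.0669,0.0048],[-0.0991,0.0787,0.0064],[-0.1311,0.0842,0.008]], "twist": [[0,0,0],[0,0,0],[0,0,0],[0,0,0],[0,0,0]]}}

```text
time: 11.47
tcp_pos: [648.2, 206.6, 209.2]
ee_rot: [0.684, 0.729, 0.0, -0.0]
force: [-7.7, 0.7, 5.2]
width: 0.258
grip_force: 30.0
```

```bash
python3 - <<'E'
from h import *
from bench import manip
np.set_printoptions(precision=3,suppress=True)
s=manip.sense(); print(s["tcp_pos"],s["q"],s["force"],s["width"],s["grip_force"])
R=Ro.from_quat(s["ee_rot"]).as_matrix()
d=R.T@(s["tcp_pos"]-[579.44,263.12,214.0]); print("tool",d,"exp",400*p(1.5),"F tool",R.T@s["force"])
E
```

```text
[648.198 206.649 209.172] [ 0.189  0.683 -0.958  1.394  0.557  1.347 -0.718] [-7.744  0.657  5.177] 0.2583268568933266 30.003430545330048
tool [-60.767  64.997   4.761] exp [-60.402  64.837   4.776] F tool [ 1.159 -7.685 -5.176]
```

Call:
{"fn": "drive_tool", "kwargs": {"claw": [0,0,0,0,0], "linear": [[-0.0324,-0.0019,0.0016],[-0.064,-0.0103,0.0032],[-0.0935,-0.0248,0.0048],[-0.1198,-0.0449,0.0064],[-0.1417,-0.0688,0.008]], "twist": [[0,0,0],[0,0,0],[0,0,0],[0,0,0],[0,0,0]]}}

```text
time: 11.88
tcp_pos: [625.3, 148.3, 206.0]
ee_rot: [0.684, 0.729, 0.002, 0.0]
force: [-0.5, 4.9, 1.2]
width: 0.258
grip_force: 30.0
```

Call:
{"fn": "drive_tool", "kwargs": {"claw": [0,0,0,0,0], "linear": [[-0.0167,-0.0278,0.0016],[-0.0276,-0.0584,0.0032],[-0.0322,-0.0905,0.0048],[-0.0303,-0.1229,0.0064],[-0.022,-0.1543,0.008]], "twist": [[0,0,0],[0,0,0],[0,0,0],[0,0,0],[0,0,0]]}}

```text
time: 12.3
tcp_pos: [564.8, 135.8, 202.9]
ee_rot: [0.685, 0.729, 0.003, 0.001]
force: [5.1, 6.1, -2.9]
width: 0.258
grip_force: 30.0
```

```bash
python3 - <<'E'
from h import *
from bench import manip
np.set_printoptions(precision=3,suppress=True)
s=manip.sense(); print(s["tcp_pos"],s["q"],s["force"],s["width"],s["grip_force"])
R=Ro.from_quat(s["ee_rot"]).as_matrix()
d=R.T@(s["tcp_pos"]-[579.44,263.12,214.0]); print("tool",d,"exp",400*p(3.5)-[0,1.6,0],"F tool",R.T@s["force"])
t=4.5
for k in (4,3): rows(t,t+.1*np.arange(1,6));t+=.5
for k in range(4): rows(t,t+.05*np.arange(1,6));t+=.25
E
```

```text
[564.831 135.836 202.914] [ 0.411  0.533 -1.034  1.664  0.484  1.219 -0.669] [ 5.123  6.14  -2.852] 0.25791877536236557 29.998457729816437
tool [-126.149  -22.601   10.636] exp [-125.87   -24.401   11.144] F tool [5.8   5.481 2.897]
4.50->5.00 [[0.016, -0.0026, 0.0008], [0.0322, -0.0036, 0.0016], [0.0485, -0.003, 0.0024], [0.0646, -0.0008, 0.0032], [0.0803, 0.003, 0.004]]
5.00->5.50 [[0.0153, 0.0054, 0.0008], [0.03, 0.0123, 0.0016], [0.044, 0.0206, 0.0024], [0.057, 0.0303, 0.0032], [0.0691, 0.0412, 0.004]]
5.50->5.75 [[0.0056, 0.0059, 0.0004], [0.0109, 0.0121, 0.0008], [0.0158, 0.0185, 0.0012], [0.0205, 0.0252, 0.0016], [0.0248, 0.0321, 0.002]]
5.75->6.00 [[0.004, 0.0071, 0.0004], [0.0075, 0.0144, 0.0008], [0.0108, 0.0218, 0.0012], [0.0136, 0.0294, 0.0016], [0.0161, 0.0372, 0.002]]
6.00->6.25 [[0.0021, 0.0079, 0.0004], [0.0038, 0.0158, 0.0008], [0.005, 0.0238, 0.0012], [0.0059, 0.0319, 0.0016], [0.0064, 0.04, 0.002]]
6.25->6.50 [[0.0001, 0.0081, 0.0004], [-0.0003, 0.0162, 0.0008], [-0.001, 0.0243, 0.0012], [-0.0022, 0.0324, 0.0016], [-0.0037, 0.0403, 0.002]]
```

Call:
{"fn": "drive_tool", "kwargs": {"claw": [0,0,0,0,0], "linear": [[0.0154,-0.0291,0.0016],[0.0362,-0.0548,0.0032],[0.0618,-0.076,0.0048],[0.091,-0.0919,0.0064],[0.1219,-0.1018,0.008]], "twist": [[0,0,0],[0,0,0],[0,0,0],[0,0,0],[0,0,0]]}}

```text
time: 12.72
tcp_pos: [520.3, 182.2, 199.6]
ee_rot: [0.685, 0.729, 0.001, 0.002]
force: [10.3, -0.2, -5.3]
width: 0.26
grip_force: 30.0
```

Call:
{"fn": "drive_tool", "kwargs": {"claw": [0,0,0,0,0], "linear": [[0.016,-0.0026,0.0008],[0.0322,-0.0036,0.0016],[0.0485,-0.003,0.0024],[0.0646,-0.0008,0.0032],[0.0803,0.003,0.004]], "twist": [[0,0,0],[0,0,0],[0,0,0],[0,0,0],[0,0,0]]}}

```text
time: 13.13
tcp_pos: [520.2, 213.5, 198.0]
ee_rot: [0.685, 0.729, 0.001, 0.002]
force: [6.2, -3.8, 1.6]
width: 0.258
grip_force: 30.0
```

```bash
cat >> h.py <<'E'
def chk(th,off=(1.6,-1.6,0)):
    from bench import manip
    np.set_printoptions(precision=2,suppress=True)
    s=manip.sense(); R=Ro.from_quat(s["ee_rot"]).as_matrix(); F=R.T@s["force"]
    d=R.T@(s["tcp_pos"]-[579.44,263.12,214.0]); e=400*p(th)+off
    a=np.arctan2(d[1]-off[1],d[0]+65-off[0])%(2*np.pi)
    r=np.array([np.cos(a),np.sin(a)]);t=np.array([-np.sin(a),np.cos(a)])
    print("t",s["time"],"th",a,"err",d-e,"Frad",F[:2]@r,"Ftan",F[:2]@t,"Fz",F[2],"q",s["q"],"grip",s["grip_force"])
E
python3 -c "
from h import *
chk(5.0)"
```

```text
t 13.1333 th 4.995232081197199 err [-0.8   1.64 -0.11] Frad -6.923763663608884 Ftan -2.3921087873692293 Fz -1.5310068698079498 q [ 0.28  0.51 -1.05  1.71  0.47  1.2  -0.83] grip 30.000077784061432
```

```bash
sed -i 's/\.1625/.1575/g; s/d\[0\]+65/d[0]+63/; s/off=(1.6,-1.6,0)/off=(0,0,0)/' h.py; python3 - <<'E'
from h import *
t=5.
for k in range(2): rows(t,t+.1*np.arange(1,6));t+=.5
for k in range(10): rows(t,t+.05*np.arange(1,6));t+=.25
E
```

```text
5.00->5.50 [[0.0149, 0.0052, 0.0008], [0.0291, 0.0119, 0.0016], [0.0426, 0.0199, 0.0024], [0.0553, 0.0293, 0.0032], [0.0669, 0.0399, 0.004]]
5.50->6.00 [[0.0105, 0.0117, 0.0008], [0.0199, 0.0244, 0.0016], [0.0279, 0.0379, 0.0024], [0.0345, 0.0522, 0.0032], [0.0396, 0.0671, 0.004]]
6.00->6.25 [[0.002, 0.0076, 0.0004], [0.0036, 0.0153, 0.0008], [0.0049, 0.0231, 0.0012], [0.0057, 0.0309, 0.0016], [0.0062, 0.0388, 0.002]]
6.25->6.50 [[0.0001, 0.0079, 0.0004], [-0.0003, 0.0157, 0.0008], [-0.001, 0.0236, 0.0012], [-0.0021, 0.0314, 0.0016], [-0.0036, 0.0391, 0.002]]
6.50->6.75 [[-0.0019, 0.0076, 0.0004], [-0.0042, 0.0152, 0.0008], [-0.0068, 0.0226, 0.0012], [-0.0098, 0.0299, 0.0016], [-0.0132, 0.037, 0.002]]
6.75->7.00 [[-0.0037, 0.0069, 0.0004], [-0.0078, 0.0137, 0.0008], [-0.0122, 0.0202, 0.0012], [-0.0169, 0.0265, 0.0016], [-0.0219, 0.0326, 0.002]]
7.00->7.25 [[-0.0053, 0.0058, 0.0004], [-0.0109, 0.0113, 0.0008], [-0.0168, 0.0166, 0.0012], [-0.0229, 0.0215, 0.0016], [-0.0293, 0.0262, 0.002]]
7.25->7.50 [[-0.0066, 0.0043, 0.0004], [-0.0134, 0.0083, 0.0008], [-0.0204, 0.0119, 0.0012], [-0.0275, 0.0152, 0.0016], [-0.0349, 0.0181, 0.002]]
7.50->7.75 [[-0.0075, 0.0025, 0.0004], [-0.015, 0.0047, 0.0008], [-0.0227, 0.0065, 0.0012], [-0.0304, 0.0079, 0.0016], [-0.0382, 0.0089, 0.002]]
7.75->8.00 [[-0.0078, 0.0006, 0.0004], [-0.0157, 0.0008, 0.0008], [-0.0236, 0.0007, 0.0012], [-0.0314, 0.0001, 0.0016], [-0.0393, -0.0008, 0.002]]
8.00->8.25 [[-0.0078, -0.0013, 0.0004], [-0.0154, -0.0031, 0.0008], [-0.023, -0.0052, 0.0012], [-0.0305, -0.0077, 0.0016], [-0.0378, -0.0105, 0.002]]
8.25->8.50 [[-0.0072, -0.0032, 0.0004], [-0.0142, -0.0068, 0.0008], [-0.021, -0.0107, 0.0012], [-0.0277, -0.015, 0.0016], [-0.0341, -0.0195, 0.002]]
```

Call:
{"fn": "drive_tool", "kwargs": {"claw": [0,0,0,0,0], "linear": [[0.0147,0.0082,0.0008],[0.0287,0.0179,0.0016],[0.0422,0.0287,0.0024],[0.0549,0.0381,0.0032],[0.0665,0.0487,0.004]], "twist": [[0,0,0],[0,0,0],[0,0,0],[0,0,0],[0,0,0]]}}

```text
time: 13.55
tcp_pos: [536.1, 242.8, 196.3]
ee_rot: [0.684, 0.73, 0.0, 0.0]
force: [-0.6, -3.5, 6.2]
width: 0.256
grip_force: 30.0
```

```bash
python3 -c "
from h import *
chk(5.5)"
```

```text
t 13.55 th 5.508256185517563 err [ 0.89 -0.14  0.11] Frad -1.9060029861966914 Ftan -3.0264396748931217 Fz -6.211993972019556 q [ 0.2   0.55 -1.02  1.65  0.5   1.22 -0.86] grip 30.001078248023987
```

Call:
{"fn": "drive_tool", "kwargs": {"claw": [0,0,0,0,0], "linear": [[0.0105,0.0117,0.0008],[0.0199,0.0244,0.0016],[0.0279,0.0379,0.0024],[0.0345,0.0522,0.0032],[0.0396,0.0671,0.004]], "twist": [[0,0,0],[0,0,0],[0,0,0],[0,0,0],[0,0,0]]}}

```text
time: 13.97
tcp_pos: [561.1, 259.4, 194.9]
ee_rot: [0.684, 0.729, -0.001, 0.0]
force: [-7.1, -6.4, 11.6]
width: 0.257
grip_force: 30.0
```

```bash
python3 -c "
from h import *
chk(6.0)"
```

```text
t 13.9667 th 5.986260177718046 err [ 0.01 -0.91 -0.03] Frad -3.47744322878114 Ftan -8.956602052833672 Fz -11.543364248312212 q [ 0.15  0.6  -1.    1.58  0.52  1.26 -0.87] grip 30.00462144613266
```

Call:
{"fn": "drive_tool", "kwargs": {"claw": [0,0,0,0,0], "linear": [[0.002,0.0076,0.0004],[0.0036,0.0153,0.0008],[0.0049,0.0231,0.0012],[0.0057,0.0309,0.0016],[0.0062,0.0388,0.002]], "twist": [[0,0,0],[0,0,0],[0,0,0],[0,0,0],[0,0,0]]}}

```text
time: 14.38
tcp_pos: [575.7, 263.0, 194.2]
ee_rot: [0.684, 0.73, -0.001, 0.0]
force: [-7.8, -5.5, 10.0]
width: 0.254
grip_force: 30.0
```

```bash
python3 -c "
from h import *
chk(6.25)"
```

```text
t 14.3833 th 6.224917660730968 err [ 0.15 -1.59 -0.12] Frad -4.556110932636369 Ftan -8.484282956669423 Fz -10.00606077396976 q [ 0.13  0.63 -0.99  1.54  0.54  1.27 -0.86] grip 30.004427433013916
```

Call:
{"fn": "drive_tool", "kwargs": {"claw": [0,0,0,0,0], "linear": [[0.0001,0.0079,0.0004],[-0.0003,0.0157,0.0008],[-0.001,0.0236,0.0012],[-0.0021,0.0314,0.0016],[-0.0036,0.0391,0.002]], "twist": [[0,0,0],[0,0,0],[0,0,0],[0,0,0],[0,0,0]]}}

```text
time: 14.8
tcp_pos: [591.0, 262.9, 193.4]
ee_rot: [0.684, 0.73, -0.001, -0.0]
force: [-9.1, -4.9, 10.5]
width: 0.259
grip_force: 30.0
```

```bash
python3 -c "
from h import *
chk(6.5)"
```

```text
t 14.8 th 0.18365888824503016 err [ 0.57 -2.02 -0.17] Frad -5.996046069693739 Ftan -8.451266459879605 Fz -10.477285482216178 q [ 0.12  0.65 -0.98  1.5   0.55  1.29 -0.85] grip 30.004586577415466
```

Call:
{"fn": "drive_tool", "kwargs": {"claw": [0,0,0,0,0], "linear": [[-0.0019,0.0076,0.0004],[-0.0042,0.0152,0.0008],[-0.0068,0.0226,0.0012],[-0.0098,0.0299,0.0016],[-0.0132,0.037,0.002]], "twist": [[0,0,0],[0,0,0],[0,0,0],[0,0,0],[0,0,0]]}}

```text
time: 15.22
tcp_pos: [605.5, 259.6, 192.7]
ee_rot: [0.683, 0.73, -0.001, -0.001]
force: [-10.4, -2.8, 10.5]
width: 0.256
grip_force: 30.0
```

```bash
python3 -c "
from h import *
chk(6.75)"
```

```text
t 15.2167 th 0.4205520786933309 err [ 1.51 -2.52 -0.29] Frad -6.258766127735509 Ftan -8.782794660472879 Fz -10.4757728311678 q [ 0.12  0.67 -0.97  1.47  0.55  1.3  -0.83] grip 30.004455149173737
```

Call:
{"fn": "drive_tool", "kwargs": {"claw": [0,0,0,0,0], "linear": [[-0.0037,0.0069,0.0004],[-0.0078,0.0137,0.0008],[-0.0122,0.0202,0.0012],[-0.0169,0.0265,0.0016],[-0.0219,0.0326,0.002]], "twist": [[0,0,0],[0,0,0],[0,0,0],[0,0,0],[0,0,0]]}}

```text
time: 15.63
tcp_pos: [618.8, 253.0, 192.1]
ee_rot: [0.683, 0.73, -0.0, -0.002]
force: [-10.5, 0.0, 9.3]
width: 0.258
grip_force: 30.0
```

```bash
python3 -c "
from h import *
chk(7.0)"
```

```text
t 15.6333 th 0.6557120662136576 err [ 2.74 -2.74 -0.49] Frad -5.801247781231228 Ftan -8.79262340636045 Fz -9.31785608928315 q [ 0.13  0.68 -0.96  1.45  0.56  1.31 -0.81] grip 30.003857910633087
```

Call:
{"fn": "drive_tool", "kwargs": {"claw": [0,0,0,0,0], "linear": [[-0.0053,0.0058,0.0004],[-0.0109,0.0113,0.0008],[-0.0168,0.0166,0.0012],[-0.0229,0.0215,0.0016],[-0.0293,0.0262,0.002]], "twist": [[0,0,0],[0,0,0],[0,0,0],[0,0,0],[0,0,0]]}}

```text
time: 16.05
tcp_pos: [630.2, 243.6, 191.4]
ee_rot: [0.683, 0.731, 0.001, -0.002]
force: [-8.0, 5.7, 6.8]
width: 0.258
grip_force: 30.0
```

```bash
python3 -c "
from h import *
chk(7.25)
t=7.25
for k in range(3): rows(t,t+.025*np.arange(1,6));t+=.125"
```

```text
t 16.05 th 0.8898840404635279 err [ 4.18 -2.53 -0.66] Frad -2.0032048964878197 Ftan -9.62477186639705 Fz -6.715067801991426 q [ 0.14  0.69 -0.96  1.43  0.56  1.31 -0.78] grip 30.00244975090027
7.25->7.38 [[-0.0033, 0.0022, 0.0002], [-0.0066, 0.0043, 0.0004], [-0.01, 0.0063, 0.0006], [-0.0134, 0.0083, 0.0008], [-0.0169, 0.0101, 0.001]]
7.38->7.50 [[-0.0035, 0.0018, 0.0002], [-0.0071, 0.0035, 0.0004], [-0.0107, 0.005, 0.0006], [-0.0143, 0.0065, 0.0008], [-0.018, 0.008, 0.001]]
7.50->7.62 [[-0.0037, 0.0013, 0.0002], [-0.0075, 0.0025, 0.0004], [-0.0112, 0.0037, 0.0006], [-0.015, 0.0047, 0.0008], [-0.0188, 0.0057, 0.001]]
```

Call:
{"fn": "drive_tool", "kwargs": {"claw": [0,0,0,0,0], "linear": [[-0.0033,0.0022,0.0002],[-0.0066,0.0043,0.0004],[-0.01,0.0063,0.0006],[-0.0134,0.0083,0.0008],[-0.0169,0.0101,0.001]], "twist": [[0,0,0],[0,0,0],[0,0,0],[0,0,0],[0,0,0]]}}

```text
time: 16.47
tcp_pos: [635.0, 238.0, 191.1]
ee_rot: [0.682, 0.731, 0.002, -0.002]
force: [-5.6, 7.0, 5.5]
width: 0.259
grip_force: 30.0
```

```bash
python3 -c "
from h import *
chk(7.375)"
```

```text
t 16.4667 th 1.007161442115357 err [ 4.93 -2.18 -0.73] Frad -0.3126148895720586 Ftan -8.9989460272121 Fz -5.412071109974843 q [ 0.15  0.69 -0.96  1.42  0.57  1.31 -0.77] grip 30.00145196914673
```

Call:
{"fn": "drive_tool", "kwargs": {"claw": [0,0,0,0,0], "linear": [[-0.0035,0.0018,0.0002],[-0.0071,0.0035,0.0004],[-0.0107,0.005,0.0006],[-0.0143,0.0065,0.0008],[-0.018,0.008,0.001]], "twist": [[0,0,0],[0,0,0],[0,0,0],[0,0,0],[0,0,0]]}}

```text
time: 16.88
tcp_pos: [639.3, 231.7, 190.7]
ee_rot: [0.682, 0.731, 0.003, -0.002]
force: [-3.5, 9.1, 4.3]
width: 0.257
grip_force: 30.0
```

```bash
python3 -c "
from h import *
chk(7.5)"
```

```text
t 16.8833 th 1.1263387694508968 err [ 5.55 -1.58 -0.82] Frad 1.4278463270993185 Ftan -9.650031673110743 Fz -4.219719502122636 q [ 0.16  0.7  -0.96  1.42  0.57  1.31 -0.76] grip 30.000748336315155
```

Call:
{"fn": "drive_tool", "kwargs": {"claw": [0,0,0,0,0], "linear": [[-0.0037,0.0013,0.0002],[-0.0075,0.0025,0.0004],[-0.0112,0.0037,0.0006],[-0.015,0.0047,0.0008],[-0.0188,0.0057,0.001]], "twist": [[0,0,0],[0,0,0],[0,0,0],[0,0,0],[0,0,0]]}}

```text
time: 17.3
tcp_pos: [642.5, 225.5, 190.4]
ee_rot: [0.682, 0.731, 0.004, -0.003]
force: [-1.2, 12.7, 2.4]
width: 0.262
grip_force: 30.0
```

```bash
python3 -c "
from h import *
chk(7.625)
t=7.625
for k in range(5): rows(t,t+.025*np.arange(1,6));t+=.125"
```

```text
t 17.3 th 1.2373413989437143 err [ 6.57 -1.11 -0.97] Frad 3.8866226088031333 Ftan -12.135427774242588 Fz -2.326867819594193 q [ 0.17  0.7  -0.96  1.42  0.57  1.31 -0.75] grip 30.000002682209015
7.62->7.75 [[-0.0038, 0.0008, 0.0002], [-0.0077, 0.0016, 0.0004], [-0.0116, 0.0022, 0.0006], [-0.0155, 0.0028, 0.0008], [-0.0194, 0.0033, 0.001]]
7.75->7.88 [[-0.0039, 0.0004, 0.0002], [-0.0078, 0.0006, 0.0004], [-0.0118, 0.0008, 0.0006], [-0.0157, 0.0008, 0.0008], [-0.0197, 0.0008, 0.001]]
7.88->8.00 [[-0.0039, -0.0001, 0.0002], [-0.0079, -0.0004, 0.0004], [-0.0118, -0.0007, 0.0006], [-0.0157, -0.0011, 0.0008], [-0.0196, -0.0016, 0.001]]
8.00->8.12 [[-0.0039, -0.0006, 0.0002], [-0.0078, -0.0013, 0.0004], [-0.0116, -0.0022, 0.0006], [-0.0154, -0.0031, 0.0008], [-0.0192, -0.0041, 0.001]]
8.12->8.25 [[-0.0038, -0.0011, 0.0002], [-0.0075, -0.0023, 0.0004], [-0.0113, -0.0036, 0.0006], [-0.0149, -0.005, 0.0008], [-0.0186, -0.0064, 0.001]]
```

The connector has bottomed, with 12 N at the grip. One more small step should bring it to about 14 N, then I'll hold.

Call:
{"fn": "drive_tool", "kwargs": {"claw": [0,0,0,0,0], "linear": [[-0.0038,0.0008,0.0002],[-0.0077,0.0016,0.0004],[-0.0116,0.0022,0.0006],[-0.0155,0.0028,0.0008],[-0.0194,0.0033,0.001]], "twist": [[0,0,0],[0,0,0],[0,0,0],[0,0,0],[0,0,0]]}}

```text
time: 17.72
tcp_pos: [645.1, 218.8, 190.2]
ee_rot: [0.682, 0.731, 0.005, -0.003]
force: [3.3, 14.9, -0.7]
width: 0.257
grip_force: 30.0
```

```bash
python3 -c "
from h import *
chk(7.75)"
```

```text
t 17.7167 th 1.3508073538715497 err [ 7.4  -0.34 -1.14] Frad 7.377855990416218 Ftan -13.370749013681374 Fz 0.8768110044456927 q [ 0.18  0.7  -0.96  1.42  0.57  1.31 -0.74] grip 29.99947428703308
```

Call:
{"fn": "drive_tool", "kwargs": {"claw": [0,0], "linear": [[0,0,0],[0,0,0]], "twist": [[0,0,0],[0,0,0]]}}

```text
time: 17.88
tcp_pos: [645.2, 218.4, 190.1]
ee_rot: [0.682, 0.731, 0.005, -0.002]
force: [3.2, 14.2, 0.6]
width: 0.256
grip_force: 30.0
```

```bash
python3 -c "
from h import *
chk(7.75)"
```

```text
t 17.8833 th 1.356381152682846 err [ 7.06 -0.2  -1.06] Frad 7.092918203091597 Ftan -12.75010796862194 Fz -0.46859268310448704 q [ 0.18  0.7  -0.96  1.42  0.57  1.31 -0.74] grip 29.99951809644699
```

Call:
{"fn": "drive_tool", "kwargs": {"claw": [0,0,0,0,0], "linear": [[-0.0039,0.001,0.0002],[-0.0078,0.002,0.0004],[-0.0118,0.003,0.0006],[-0.0118,0.003,0.0006],[-0.0118,0.003,0.0006]], "twist": [[0,0,0],[0,0,0],[0,0,0],[0,0,0],[0,0,0]]}}

```text
time: 18.3
tcp_pos: [646.5, 214.1, 189.9]
ee_rot: [0.682, 0.731, 0.005, -0.003]
force: [1.5, 13.1, 0.5]
width: 0.259
grip_force: 30.0
```

```bash
python3 -c "
from h import *
chk(7.825)"
```

```text
t 18.3 th 1.426657676344244 err [ 7.38  0.43 -1.19] Frad 4.283711555946271 Ftan -12.525362357692856 Fz -0.31203427899465713 q [ 0.19  0.7  -0.96  1.42  0.57  1.31 -0.73] grip 29.999586045742035
```

Call:
{"fn": "drive_tool", "kwargs": {"claw": [0], "linear": [[0,0,0]], "twist": [[0,0,0]]}}

```text
time: 18.38
tcp_pos: [646.5, 214.1, 189.9]
ee_rot: [0.682, 0.731, 0.005, -0.003]
force: [1.8, 13.7, 1.3]
width: 0.256
grip_force: 30.0
```

Call:
{"fn": "drive_tool", "kwargs": {"claw": [0], "linear": [[0,0,0]], "twist": [[0,0,0]]}}

```text
time: 18.47
tcp_pos: [646.5, 214.1, 190.0]
ee_rot: [0.682, 0.731, 0.005, -0.003]
force: [2.0, 14.2, 1.0]
width: 0.257
grip_force: 30.0
```

Call:
{"fn": "drive_tool", "kwargs": {"claw": [0], "linear": [[0,0,0]], "twist": [[0,0,0]]}}

```text
time: 18.55
tcp_pos: [646.5, 214.1, 190.0]
ee_rot: [0.682, 0.731, 0.005, -0.003]
force: [2.3, 14.3, 0.0]
width: 0.26
grip_force: 30.0
```

Call:
{"fn": "drive_tool", "kwargs": {"claw": [0], "linear": [[0,0,0]], "twist": [[0,0,0]]}}

```text
time: 18.63
tcp_pos: [646.5, 214.2, 189.9]
ee_rot: [0.682, 0.731, 0.005, -0.003]
force: [2.3, 13.7, 0.8]
width: 0.257
grip_force: 30.0
```

```bash
python3 -c "
from h import *
chk(7.825)"
```

```text
t 18.6333 th 1.4259225433703342 err [ 7.42  0.41 -1.19] Frad 5.1236272751303185 Ftan -12.87575695675782 Fz -0.6641073397435782 q [ 0.19  0.7  -0.96  1.42  0.57  1.31 -0.73] grip 29.999576210975647
```

Holding at about 13 N tangential. I'll advance 5 mm more to get nearer 14 N and hold.

Call:
{"fn": "drive_tool", "kwargs": {"claw": [0,0,0,0,0], "linear": [[-0.005,0.001,0.0002],[-0.01,0.0015,0.0004],[-0.0125,0.002,0.0006],[-0.0125,0.002,0.0006],[-0.0125,0.002,0.0006]], "twist": [[0,0,0],[0,0,0],[0,0,0],[0,0,0],[0,0,0]]}}

```text
time: 19.05
tcp_pos: [647.5, 209.7, 189.8]
ee_rot: [0.682, 0.731, 0.005, -0.003]
force: [0.8, 15.0, 0.9]
width: 0.258
grip_force: 30.0
```

Call:
{"fn": "drive_tool", "kwargs": {"claw": [0,0], "linear": [[0,0,0],[0,0,0]], "twist": [[0,0,0],[0,0,0]]}}

```text
time: 19.22
tcp_pos: [647.5, 209.7, 189.8]
ee_rot: [0.682, 0.731, 0.005, -0.003]
force: [1.7, 15.1, 1.8]
width: 0.256
grip_force: 30.0
```

Call:
{"fn": "drive_tool", "kwargs": {"claw": [0,0], "linear": [[0,0,0],[0,0,0]], "twist": [[0,0,0],[0,0,0]]}}

```text
time: 19.38
tcp_pos: [647.5, 209.7, 189.8]
ee_rot: [0.682, 0.731, 0.005, -0.003]
force: [1.0, 14.9, 1.6]
width: 0.259
grip_force: 30.0
```

```bash
python3 -c "
from h import *
chk(7.9)"
```

```text
t 19.3833 th 1.4975510438229778 err [ 7.6   1.09 -1.32] Frad 3.089607938804155 Ftan -14.620959603725112 Fz -1.4654729547920056 q [ 0.19  0.7  -0.96  1.42  0.57  1.3  -0.72] grip 29.999549388885498
```

```bash
python3 - <<'E'
from h import *
t=7.9
while t>1: rows(t,t-.2*np.arange(1,6)); t-=1
rows(t,t-.17*np.arange(1,6))
E
```

```text
7.90->6.90 [[0.0314, -0.0017, -0.0016], [0.0618, -0.0096, -0.0032], [0.0901, -0.0234, -0.0048], [0.1151, -0.0425, -0.0064], [0.1357, -0.0662, -0.008]]
6.90->5.90 [[0.0155, -0.0273, -0.0016], [0.0253, -0.0572, -0.0032], [0.029, -0.0885, -0.0048], [0.0264, -0.1198, -0.0064], [0.0176, -0.15, -0.008]]
5.90->4.90 [[-0.0146, -0.0278, -0.0016], [-0.0345, -0.0522, -0.0032], [-0.0588, -0.0722, -0.0048], [-0.0865, -0.0869, -0.0064], [-0.1167, -0.0959, -0.008]]
4.90->3.90 [[-0.0313, -0.0028, -0.0016], [-0.0626, 0.0008, -0.0032], [-0.0925, 0.0104, -0.0048], [-0.1199, 0.0259, -0.0064], [-0.1437, 0.0464, -0.008]]
3.90->2.90 [[-0.0192, 0.0249, -0.0016], [-0.0332, 0.0531, -0.0032], [-0.0412, 0.0835, -0.0048], [-0.043, 0.1149, -0.0064], [-0.0386, 0.146, -0.008]]
2.90->1.90 [[0.0105, 0.0296, -0.0016], [0.0267, 0.0566, -0.0032], [0.048, 0.0798, -0.0048], [0.0734, 0.0983, -0.0064], [0.102, 0.1114, -0.008]]
1.90->0.90 [[0.0306, 0.0071, -0.0016], [0.0621, 0.0081, -0.0032], [0.093, 0.0027, -0.0048], [0.1224, -0.0087, -0.0064], [0.1488, -0.0257, -0.008]]
0.90->0.05 [[0.0195, -0.0183, -0.0014], [0.0355, -0.0397, -0.0027], [0.0478, -0.0635, -0.0041], [0.0558, -0.089, -0.0054], [0.0594, -0.1155, -0.0068]]
```

Call:
{"fn": "drive_tool", "kwargs": {"claw": [0,0,0,0,0], "linear": [[0.0315,-0.0027,-0.0016],[0.062,-0.0116,-0.0032],[0.0905,-0.0264,-0.0048],[0.1157,-0.0465,-0.0064],[0.1364,-0.0707,-0.008]], "twist": [[0,0,0],[0,0,0],[0,0,0],[0,0,0],[0,0,0]]}}

```text
time: 19.8
tcp_pos: [615.1, 255.3, 192.1]
ee_rot: [0.684, 0.73, -0.0, -0.0]
force: [-4.9, -6.3, 8.6]
width: 0.256
grip_force: 30.0
```

```bash
python3 -c "
from h import *
chk(6.9)"
```

```text
t 19.8 th 0.5857097370200598 err [ 1.52 -1.34 -0.1 ] Frad -7.934292048119973 Ftan -1.1209794664242148 Fz -8.626003934143393 q [ 0.12  0.68 -0.96  1.45  0.56  1.3  -0.82] grip 30.002744793891907
```

Call:
{"fn": "drive_tool", "kwargs": {"claw": [0,0,0,0,0], "linear": [[0.0155,-0.0273,-0.0016],[0.0253,-0.0572,-0.0032],[0.029,-0.0885,-0.0048],[0.0264,-0.1198,-0.0064],[0.0176,-0.15,-0.008]], "twist": [[0,0,0],[0,0,0],[0,0,0],[0,0,0],[0,0,0]]}}

```text
time: 20.22
tcp_pos: [555.7, 257.2, 195.2]
ee_rot: [0.684, 0.73, 0.0, 0.001]
force: [0.4, -5.5, 5.7]
width: 0.256
grip_force: 30.0
```

```bash
python3 -c "
from h import *
chk(5.9)"
```

```text
t 20.2167 th 5.892849287128969 err [ 0.17 -0.56  0.02] Frad -5.156751259537999 Ftan -2.0200452067333883 Fz -5.674764258180928 q [ 0.16  0.59 -1.    1.59  0.52  1.25 -0.87] grip 30.001356303691864
```

Smooth. Continuing the unwind.

Call:
{"fn": "drive_tool", "kwargs": {"claw": [0,0,0,0,0], "linear": [[-0.0146,-0.0278,-0.0016],[-0.0345,-0.0522,-0.0032],[-0.0588,-0.0722,-0.0048],[-0.0865,-0.0869,-0.0064],[-0.1167,-0.0959,-0.008]], "twist": [[0,0,0],[0,0,0],[0,0,0],[0,0,0],[0,0,0]]}}

```text
time: 20.63
tcp_pos: [519.5, 208.9, 198.3]
ee_rot: [0.683, 0.73, 0.0, -0.0]
force: [-2.1, -0.5, 4.7]
width: 0.256
grip_force: 30.0
```

Call:
{"fn": "drive_tool", "kwargs": {"claw": [0,0,0,0,0], "linear": [[-0.0313,-0.0028,-0.0016],[-0.0626,0.0008,-0.0032],[-0.0925,0.0104,-0.0048],[-0.1199,0.0259,-0.0064],[-0.1437,0.0464,-0.008]], "twist": [[0,0,0],[0,0,0],[0,0,0],[0,0,0],[0,0,0]]}}

```text
time: 21.05
tcp_pos: [540.9, 149.4, 201.4]
ee_rot: [0.684, 0.729, -0.003, 0.001]
force: [-6.9, -9.9, 11.8]
width: 0.259
grip_force: 30.0
```

```bash
python3 -c "
from h import *
chk(3.9)"
```

```text
t 21.05 th 3.90260152407927 err [-2.23 -2.35  0.89] Frad 12.085180045642385 Ftan -1.0692586448697108 Fz -11.714795035671525 q [ 0.4   0.51 -1.05  1.7   0.47  1.21 -0.7 ] grip 30.003088116645813
```

Call:
{"fn": "drive_tool", "kwargs": {"claw": [0,0,0,0,0], "linear": [[-0.0192,0.0249,-0.0016],[-0.0332,0.0531,-0.0032],[-0.0412,0.0835,-0.0048],[-0.043,0.1149,-0.0064],[-0.0386,0.146,-0.008]], "twist": [[0,0,0],[0,0,0],[0,0,0],[0,0,0],[0,0,0]]}}

```text
time: 21.47
tcp_pos: [604.8, 136.9, 204.9]
ee_rot: [0.686, 0.728, -0.0, 0.002]
force: [2.9, -6.0, 5.2]
width: 0.255
grip_force: 30.0
```

Call:
{"fn": "drive_tool", "kwargs": {"claw": [0,0,0,0,0], "linear": [[0.0105,0.0296,-0.0016],[0.0267,0.0566,-0.0032],[0.048,0.0798,-0.0048],[0.0734,0.0983,-0.0064],[0.102,0.1114,-0.008]], "twist": [[0,0,0],[0,0,0],[0,0,0],[0,0,0],[0,0,0]]}}

```text
time: 21.88
tcp_pos: [646.9, 183.8, 208.1]
ee_rot: [0.685, 0.729, 0.002, 0.001]
force: [1.9, 0.4, 3.7]
width: 0.259
grip_force: 30.0
```

```bash
python3 -c "
from h import *
chk(1.9)"
```

```text
t 21.8833 th 1.8851750327828902 err [0.07 2.79 0.06] Frad 1.7878408610132202 Ftan -0.928704776119684 Fz -3.733652462337121 q [ 0.23  0.67 -0.96  1.42  0.55  1.33 -0.69] grip 30.000121593475342
```

Call:
{"fn": "drive_tool", "kwargs": {"claw": [0,0,0,0,0], "linear": [[0.0306,0.0071,-0.0016],[0.0621,0.0081,-0.0032],[0.093,0.0027,-0.0048],[0.1224,-0.0087,-0.0064],[0.1488,-0.0257,-0.008]], "twist": [[0,0,0],[0,0,0],[0,0,0],[0,0,0],[0,0,0]]}}

```text
time: 22.3
tcp_pos: [629.1, 244.7, 211.3]
ee_rot: [0.684, 0.73, 0.001, -0.0]
force: [-0.2, -0.3, 5.5]
width: 0.259
grip_force: 30.0
```

Call:
{"fn": "drive_tool", "kwargs": {"claw": [0,0,0,0,0], "linear": [[0.0195,-0.0183,-0.0014],[0.0355,-0.0397,-0.0027],[0.0478,-0.0635,-0.0041],[0.0558,-0.089,-0.0054],[0.0594,-0.1155,-0.0068]], "twist": [[0,0,0],[0,0,0],[0,0,0],[0,0,0],[0,0,0]]}}

```text
time: 22.72
tcp_pos: [580.9, 263.2, 213.9]
ee_rot: [0.684, 0.73, -0.0, 0.001]
force: [0.5, -3.3, 5.3]
width: 0.257
grip_force: 30.0
```

Call:
{"fn": "drive_tool", "kwargs": {"claw": [0,0,0,0,0], "linear": [[0,-0.008,-0.0004],[0,-0.01,-0.0004],[0,-0.01,-0.0004],[0,-0.01,-0.0004],[0,-0.01,-0.0004]], "twist": [[0,0,0],[0,0,0],[0,0,0],[0,0,0],[0,0,0]]}}

```text
time: 23.13
tcp_pos: [578.7, 263.0, 214.0]
ee_rot: [0.684, 0.729, 0.001, 0.0]
force: [0.4, 1.8, 4.0]
width: 0.259
grip_force: 30.0
```

```bash
python3 -c "
from h import *
chk(0)
from bench import viewer
f=viewer.grab_frame('top')
cv2.imwrite('pics/t9.png',f['pixels'][:,:,::-1])
for u,v in ((303,281),(344,274)): print(dep(f,u,v))"
```

```text
t 23.1333 th 6.271560390844212 err [-0.05 -0.73  0.04] Frad 1.8184555955730475 Ftan 0.5059239501456024 Fz -4.031901020159803 q [ 0.14  0.61 -0.99  1.51  0.52  1.3  -0.85] grip 30.00051587820053
[519.4  184.7  666.44]
[520.82 161.82 668.01]
```

Back at the parked pose with the grip still held. Now I'll release and lift clear.

Call:
{"fn": "drive_tool", "kwargs": {"claw": [0.3,0.45,0.6,0.7,0.7], "linear": [[0,0,0],[0,0,0],[0,0,0],[0,0,0],[0,0,0]], "twist": [[0,0,0],[0,0,0],[0,0,0],[0,0,0],[0,0,0]]}}

```text
time: 23.6
tcp_pos: [578.5, 262.6, 213.6]
ee_rot: [0.684, 0.729, 0.0, 0.0]
force: [-0.2, -0.2, -0.3]
width: 0.568
grip_force: 0.0
```

Call:
{"fn": "drive_tool", "kwargs": {"claw": [0.7,0.7,0.7,0.7,0.7], "linear": [[0,0,0],[0,0,-0.03],[0,0,-0.08],[0,0,-0.15],[0,0,-0.24]], "twist": [[0,0,0],[0,0,0],[0,0,0],[0,0,0],[0,0,0]]}}

```text
time: 24.02
tcp_pos: [577.7, 262.2, 310.2]
ee_rot: [0.684, 0.729, -0.001, -0.0]
force: [0.5, 0.8, 0.6]
width: 0.696
grip_force: 0.0
```

Call:
{"fn": "drive_tool", "kwargs": {"claw": [0.7,0.7,0.7,0.7,0.7], "linear": [[0,0,0],[0,0,0],[0,0,0],[0,0,0],[0,0,0]], "twist": [[0,0,0],[0,0,0],[0,0,0],[0,0,0],[0,0,0]]}}

```text
time: 24.43
tcp_pos: [578.1, 262.4, 308.8]
ee_rot: [0.684, 0.729, -0.0, 0.0]
force: [0.8, 0.6, 0.6]
width: 0.701
grip_force: 0.0
```

```bash
python3 - <<'E'
from h import *
from bench import viewer
f=viewer.grab_frame('side'); cv2.imwrite('pics/s9.png',f['pixels'][:,:,::-1])
w=viewer.grab_frame('wrist'); P=wdep(w)
h=cv2.cvtColor(w["pixels"],cv2.COLOR_RGB2HSV); m=((h[...,0]<9)|(h[...,0]>171))&(h[...,1]>120)&(h[...,2]>60)
Q=P[m];Q=Q[(Q[:,2]>215)&(Q[:,2]<300)];print("sleeve pts",len(Q),Q.mean(0),Q.min(0),Q.max(0))
E
```

```text
sleeve pts 507 [578.68580561 266.22096857 278.38339493] [567.87404653 230.36597435 215.98289357] [590.09030713 275.01556081 283.84200729]
```

View pics/s9.png

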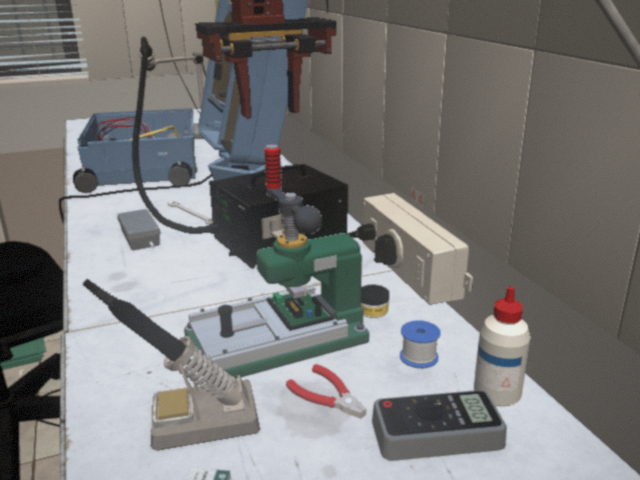

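The grip is parked at (273,167) as at the start. The slide knob is home at (225,321), the gripper is clear above, and the jar, cutters and spool have not moved.

```bash
python3 -c "
from bench import job
print(job.finish_job())"
```

```text
the job is handed in; nothing more can be done
None
```

I handed the job in after 24 s of robot time, but the judge gave no verdict. The slide is home, the connector was felt to bottom and leaned on at about 14.5 N, the crank was wound back with the grip held and then released, and the jar, cutters and spool look unmoved in the last picture.

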